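# Switch on the desk charging station behind its push-to-open lid

### The job

Switch on the charging station, the wider of the two lidded boxes on the desk: push its lid in at the free edge (on the right as the robot faces it, opposite the steel hinge barrels) so that the catch lets go and the lid springs up, then press the round power button inside all the way down and let it come back up. Finish with that lid standing open, keep the narrow box shut, and leave the other things on the desk where they stand.

Things in the scene. Friction and masses are not known exactly. Their poses are not given: they have to be found in the camera images.
- hub: Wide box, the charging station: black, 200 (x) x 160 (y) mm, walls 5 mm thick and 62 mm tall, fixed, left or right of the middle, turned up to 20 degrees. Origin: centre of its underside, z up. A flat grey lid covers its top (67 to 75 mm high when shut). Inside, a panel 30 mm above the desk has three sockets along the hinge (+y) side and one round button near the free (-y) edge.
- hub_push (a point): Point on top of the wide box's lid, mid-length, 22 mm in from its free edge (box frame y = -56, 75 mm high when shut); moves with the lid. Pushing down here takes about 4 N, to a firm stop after 4 mm. The catch below frees in the last 2 mm if the lid is held in for 0.2 s; the lid then follows the withdrawing finger and springs up by itself in about 1 s.
- hub_hinge (a point): Point on the hinge line of the wide box's lid, at mid-length: the line runs along the box's x at y = +76 mm, 67 mm high, with three steel hinge barrels in view. The free edge lies opposite, at y = -78 mm.
- hub_lid (a joint): Lid of the wide box, rad: 0 shut and held by its push-to-open catch, -0.03 pushed fully in, about 1.25 when sprung open (a spring holds it there; its free edge is then about 215 mm above the desk, over the box's y = +28 mm), 1.6 at most.
- hub_button (a joint): Power button inside the wide box, m: 0 up, 0.006 pressed fully down; needs about 5 N, springs back.
- hub_button_top (a point): Centre of the top of the power button: round, steel, 32 mm across, in a grey collar 48 mm across; box frame x = -35, y = -38 mm, 52 mm above the desk when up (10 mm below the walls' rim). Hidden by the lid until that is open; pressed straight down from above.
- caddy: Narrow box, an accessory box of the same make and look: 120 (x) x 160 (y) mm, same height, same kind of sprung lid; fixed on the other side of the middle. Origin: centre of its underside. It stays shut.
- caddy_lid (a joint): Lid of the narrow box, rad: 0 shut, grows as it opens.
- mug: white mug, 76 mm across, 95 mm tall, between the two boxes near the robot. Origin: centre of its underside. Loose; to be left alone.
- stapler: black desk stapler, 130 x 34 x 53 mm, between the two boxes. Origin: centre of its underside. Loose; to be left alone.
- tape: clear roll of tape lying flat, 90 mm across, 24 mm tall, between and beyond the two boxes. Origin: centre of its underside. Loose; to be left alone.
- calculator: desk calculator, 150 x 100 x 17 mm, lying to the right. Origin: centre of its underside. Loose; to be left alone.
- punch: steel hole punch, 110 x 110 x 75 mm, standing to the left. Origin: centre of its underside. Loose; to be left alone.
- flask: dark steel drinking flask, 68 mm across, 210 mm tall, far left. Origin: centre of its underside. Loose; to be left alone.
- pencup: dark round cup with pens, 72 mm across, pens up to 155 mm high, at the back of the desk. Origin: centre of its underside. Loose; to be left alone.

How it is judged:
By the outcome, as a careful person would: the job done as asked, in the order asked, and still so for the second after the job is handed in, with the robot touching nothing.
It also fails if it takes over 45 s, if anything falls off the work surface, if the arm or the gripper's body presses on something with over 40 N, if the wrist force passes 120 N, or if a joint passes its speed limit or range.

### The arm

A 6-joint arm with a two-finger parallel gripper is mounted at the origin on the work surface. World frame = base frame: x ahead of the robot, y to its left, z up, the work surface at z = 0. Lengths are in m, angles in rad, forces in N, time in s.
With the tool pointing down it reaches from about 0.35 to 0.775 m from the base axis. Payload 7.3 kg.
Tool frame: the origin (TCP) lies on the centre line of the jaws, within the pads' length; the fingertips stand tip_reach ahead of it and the grasp point (between the pads) lies 6 mm ahead of it (tip_reach is the distance from the TCP to the fingertips, in m); x points along the fingers, y is the direction in which the jaws open and shut, and the axes are right-handed (so a half turn about x gives the same grasp; the last joint's range is limited). The gripper opens to 92 mm and grips with 3 to 60 N. Pads are 19 mm wide; open, the fingers measure 130 mm over their backs; the gripper's body (75 mm by 190 mm) begins 47 mm behind the grasp point.
Start: joints at [-1.457, 0.342, 1.524, -0, 1.275, -0.146], TCP at [0.135, -0.507, 0.252] pointing down, gripper open.
Joint ranges: [-2.53, 2.53], [-0.77, 2.02], [0.04, 2.7], [-1, 4.14], [0.28, 2.66], [-3.11, 3.11]. Speed limits (rad/s): [2.57, 2.57, 3.14, 3.14, 3.14, 3.14].

### API

Orientations are given as [roll, pitch, yaw] about the fixed x, y, z axes, in that order (R = Rz(yaw) Ry(pitch) Rx(roll)).
In Python, from cell import observe, read_camera, get_calibration, hand_in, tip_reach gives the robot as it stands. The module is installed in compiled form; this text tells all that it offers.
- The arm moves only by the shell command python3 -m crank 'ROWS' [FORCE]. ROWS is JSON, a list of rows, each an object of numbers: "fingers": the opening, from -1 (shut) to 1 (fully open); "tx", "ty", "tz": the shift along the tool's x, y, z in units of 40 mm (1.0 is 40 mm); "roll": the turn about the tool's x in units of 10 degrees (1.0 is 10 degrees). In form: [{"fingers": .., "tx": .., "ty": .., "tz": .., "roll": ..}, ...]. A call has exactly 8 rows; each row is the pose to reach, as a shift and turn from the pose commanded when the call began, along the tool's axes at that moment; what a row does not reach only later rows make up. A row lasts 1/8 s, in which the tool goes at most 62.5 mm and 10.7 degrees, less where a joint would pass 70% of its speed; a pose out of reach is approached as far as the arm can. A call with a gripper value outside its range is refused whole. The fingers move at their own pace and stop on an object; FORCE is the grip in N (left out, the last holds). Time passes only in rows, so rows that repeat a pose let the fingers close, or fill a call up. It gives the time, the measured TCP pose, the force and the opening at its end, in the units of the state.
- observe(): the state, without advancing time (a new reading comes with each control period).
- read_camera(name): name is "scene" or "top"; returns (picture, depth): 480x640x3 uint8, red, green, blue; 480x640 float32, m along the optical axis (not along the pixel's ray), 0 where there is no reading.
- get_calibration(name): a dict with "vertical_fov" (degrees; the focal length in pixels is half the picture's height over the tangent of half this angle, whatever the lens; pixels are square), "cx", "cy" (the principal point, pixels), "pose" (4x4, takes a point from camera to world coordinates). Camera axes: x right, y down, z forward; pixel columns grow to the right and rows downward; lengths in m; the calibration is good to about 2 mm. A picture is of the moment at which its call begins. get_calibration takes no time and is no camera call.
- hand_in(): hands the job in, once; it reports no verdict.
The state is a dict: "time": time; "qpos": joint angles; "qvel": joint speeds; "joint_efforts": joint torques, N m; "tool_pos": TCP position; "tool_rot": TCP orientation; "contact_force": force on the tool from outside, world axes, zero at the start; "torque": the same for the moment, N m; "opening": finger opening in m.
Only numpy, scipy, OpenCV 4.12 (cv2) and the standard library are available. Lean on these libraries where they do the work, as an engineer would, in place of code of your own. Each camera call takes 0.05 s, during which the arm holds its last target. There are 200 camera calls.

## Working session

There is one attempt and no reset: what is moved stays moved. The work goes in short steps, Python scripts to look and compute and a shell command to move; the robot and the scene stay as the last step left them, time stands still between calls to the robot, and variables do not carry over. Pictures are saved under pics/ and viewed, about 8 in all and at most 12, crops included, and the job is handed in when it is done.

```bash
mkdir -p pics; python3 - <<'E'
from cell import *
import cv2,numpy as np
print(tip_reach if not callable(tip_reach) else tip_reach());print(observe())
for n in("top","scene"):
    p,d=read_camera(n);cv2.imwrite(f"pics/{n}0.png",p[:,:,::-1]);np.savez(f"{n}0.npz",p=p,d=d)
    print(get_calibration(n))
E
```

```text
0.025
{'time': 0.0, 'qpos': array([-1.45697171e+00,  3.42751899e-01,  1.52502144e+00,  3.61967393e-06,
        1.27542280e+00, -1.45993560e-01]), 'qvel': array([ 0.00139098,  0.00064133, -0.00037514, -0.00101362,  0.00170857,
        0.00024687]), 'joint_efforts': array([-2.41495372e-04, -4.31239772e+01, -2.44220835e+01,  7.16014858e-02,
        5.59158681e-02, -1.35685577e-04]), 'tool_pos': array([ 0.13485749, -0.50699349,  0.25102826]), 'tool_rot': array([-1.71894845,  1.56919284,  1.68246133]), 'contact_force': array([0.37631145, 0.08112455, 0.03098255]), 'torque': array([ 0.00673048,  0.03929151, -0.0190742 ]), 'opening': 0.09229319814905053}
{'vertical_fov': 42.535989914227464, 'cx': 312.7886243429777, 'cy': 240.08912216048557, 'pose': array([[-0.03571032, -0.97778576,  0.20654245,  0.23780841],
       [-0.99935215,  0.03586485, -0.00299717,  0.02101933],
       [-0.00447702, -0.20651567, -0.97843305,  1.8096578 ],
       [ 0.        ,  0.        ,  0.        ,  1.        ]])}
{'vertical_fov': 54.144591418182785, 'cx': 325.8440150737286, 'cy': 233.07924605837488, 'pose': array([[ 0.15796884,  0.74465528, -0.6484862 ,  1.24577298],
       [ 0.9873726 , -0.12702255,  0.09466059, -0.08947614],
       [-0.01188286, -0.65525093, -0.75531783,  0.84956523],
       [ 0.        ,  0.        ,  0.        ,  1.        ]])}
```

View pics/top0.png

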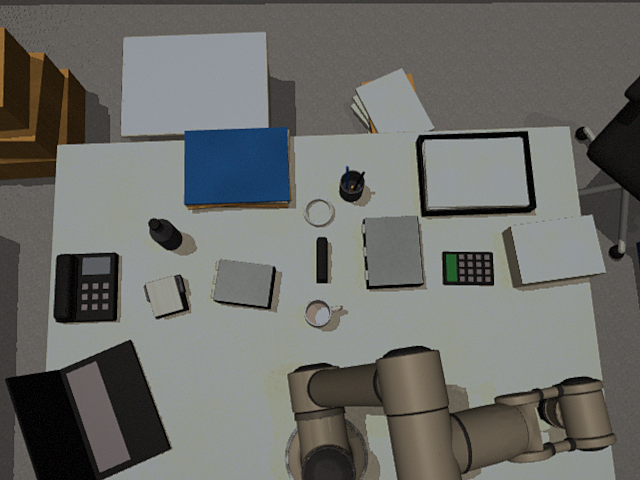

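View pics/scene0.png

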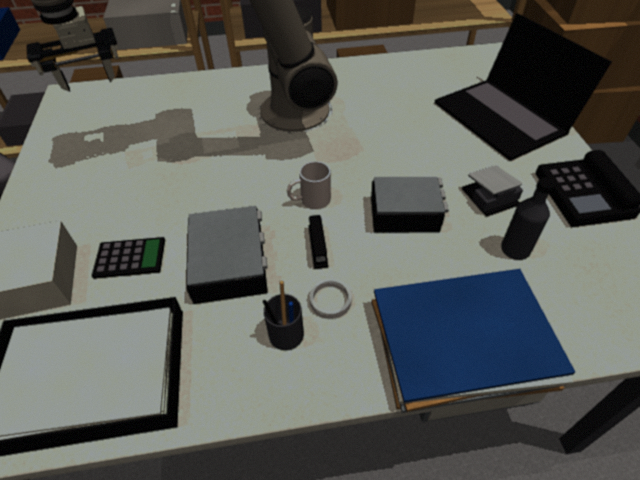

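The top view shows the hub at about (393,252), with its hinge barrels on the left edge (col 365). The caddy is at (245,284), the mug at (318,313), the stapler at (322,260) and the calculator at (468,268). Next I measure the lid.

```bash
cat > h.py <<'E'
import numpy as np,cv2
from cell import *
from scipy.spatial.transform import Rotation as Ro
def cast(n,uv,z):
    c=get_calibration(n);f=240/np.tan(np.radians(c["vertical_fov"]/2));T=c["pose"]
    uv=np.atleast_2d(uv).astype(float)
    r=np.c_[(uv[:,0]-c["cx"])/f,(uv[:,1]-c["cy"])/f,np.ones(len(uv))]@T[:3,:3].T
    return T[:3,3]+r*((z-T[2,3])/r[:,2])[:,None]
def toolR(s): return Ro.from_euler("xyz",s["tool_rot"]).as_matrix()
E
python3 - <<'E'
from h import *
for n,roi in(("top",(355,205,435,300)),("scene",(180,200,275,305))):
    p=np.load(n+"0.npz")["p"];x0,y0,x1,y1=roi
    h=cv2.cvtColor(p,cv2.COLOR_RGB2HSV)
    m=np.zeros(p.shape[:2],np.uint8)
    m[y0:y1,x0:x1]=((h[...,2]>70)&(h[...,2]<(160)))[y0:y1,x0:x1]*255
    print(n,p[250,395],p[245,225],p[210,440],p[300,175])
    m=cv2.morphologyEx(m,cv2.MORPH_OPEN,np.ones((5,5)))
    cs=cv2.findContours(m,0,1)[0];c=max(cs,key=cv2.contourArea)[:,0]
    w=cast(n,c,.075)[:,:2]
    r=cv2.minAreaRect((w*1000).astype(np.float32));print(r,cv2.boxPoints(r).round(),cv2.contourArea(c))
s=observe();print(toolR(s).round(3))
E
```

```text
top [107 112 108] [147 152 144] [31 29 25] [149 150 142]
((562.4036865234375, -218.2095947265625), (228.74388122558594, 276.3729248046875), 87.14372253417969) [[ 419. -326.]
 [ 695. -339.]
 [ 706. -111.]
 [ 430.  -97.]] 7162.0
scene [146 152 143] [87 90 90] [86 90 89] [3 4 3]
((581.8224487304688, -216.10226440429688), (219.45362854003906, 301.2390441894531), 85.05291748046875) [[ 422. -312.]
 [ 722. -338.]
 [ 741. -120.]
 [ 441.  -94.]] 7919.5
[[-0.     0.257 -0.966]
 [ 0.001 -0.966 -0.257]
 [-1.    -0.001 -0.   ]]
```

```bash
python3 - <<'E'
from h import *
for n,roi,lo,hi in(("top",(355,205,435,300),85,130),("scene",(180,200,275,305),65,115)):
    p=np.load(n+"0.npz")["p"];x0,y0,x1,y1=roi
    h=cv2.cvtColor(p,cv2.COLOR_RGB2HSV)
    m=np.zeros(p.shape[:2],np.uint8)
    m[y0:y1,x0:x1]=((h[...,2]>lo)&(h[...,2]<hi))[y0:y1,x0:x1]*255
    m=cv2.morphologyEx(m,cv2.MORPH_OPEN,np.ones((7,7)))
    cs=cv2.findContours(m,0,1)[0];c=max(cs,key=cv2.contourArea)[:,0]
    w=cast(n,c,.075)[:,:2]
    r=cv2.minAreaRect((w*1000).astype(np.float32));print(r,cv2.boxPoints(r).round(),cv2.contourArea(c))
    b=cv2.boxPoints(r)/1000; b=b[np.argsort(b[:,0])]
    e=b[2:].mean(0)-b[:2].mean(0);a=np.arctan2(e[1],e[0]);C=np.array(r[0])/1000
    R=np.array([[np.cos(a),-np.sin(a)],[np.sin(a),np.cos(a)]])
    # lid spans y -78..+76ish
    s=observe();Rt=toolR(s)
    print("yaw",np.degrees(a),"push",C+R@[0,-.056],"button",C+R@[-.035,-.038])
    for q,z in((C+R@[0,-.056],.075),(C+R@[-.035,-.038],.052)):
        g=np.array([*q,z])-s["tool_pos"]; print("delta tool units",Rt.T@g/.04)
E
```

```text
((566.7640380859375, -211.769287109375), (197.4125518798828, 153.46762084960938), 0.7979784607887268) [[ 467. -136.]
 [ 469. -290.]
 [ 667. -287.]
 [ 664. -134.]] 3486.0
yaw 0.7979765 push [ 0.56754394 -0.26776386] button [ 0.53229665 -0.25025304]
delta tool units [  4.40907842  -2.99710676 -11.99048078]
delta tool units [  4.98483472  -3.64571765 -11.25118475]
((568.6905517578125, -214.15814208984375), (197.4468231201172, 158.0465545654297), 0.5624837875366211) [[ 469. -136.]
 [ 471. -294.]
 [ 668. -292.]
 [ 667. -134.]] 4964.5
yaw 0.56248826 push [ 0.56924031 -0.27015545] button [ 0.53406529 -0.25249991]
delta tool units [  4.40898828  -2.92843045 -12.01611095]
delta tool units [  4.98474928  -3.58007394 -11.27949024]
```

Both views agree: hub centre about (0.567,-0.213), yaw about 0.7°, push point about (0.568,-0.269). I'm moving in with the fingers shut and turned so the jaws lie along world x.

```bash
python3 -m crank '[{"fingers":-1,"ty":-0.3,"tz":-1,"roll":-0.9},{"fingers":-1,"ty":-0.6,"tz":-2.2,"roll":-1.8},{"fingers":-1,"ty":-0.9,"tz":-3.4,"roll":-2.8},{"fingers":-1,"ty":-1.2,"tz":-4.6,"roll":-3.8},{"fingers":-1,"ty":-1.5,"tz":-5.8,"roll":-4.8},{"fingers":-1,"ty":-1.8,"tz":-7,"roll":-5.7},{"fingers":-1,"ty":-2,"tz":-8,"roll":-6.6},{"fingers":-1,"ty":-2.1,"tz":-8.5,"roll":-7.5}]' 10
python3 - <<'E'
from h import *
s=observe();Rt=toolR(s);print(Rt.round(3),s["time"],s["contact_force"])
for q in((.568,-.269,.075),(.533,-.2515,.052)): print(Rt.T@(np.array(q)-s["tool_pos"])/.04)
E
```

```text
[[-0.     0.257 -0.966]
 [ 0.001 -0.966 -0.257]
 [-1.    -0.001 -0.   ]] 0.1 [-0.83824205  0.8146774  -0.05010766]
[  4.40903361  -2.96431155 -11.99356248]
[  4.98478848  -3.61107332 -11.26017186]invalid input at $[0]: expected keys fingers, tx, ty, tz, roll
```

Every key is required.

```bash
python3 -m crank '[{"fingers":-1,"tx":0,"ty":-0.3,"tz":-1,"roll":-0.9},{"fingers":-1,"tx":0,"ty":-0.6,"tz":-2.2,"roll":-1.8},{"fingers":-1,"tx":0,"ty":-0.9,"tz":-3.4,"roll":-2.8},{"fingers":-1,"tx":0,"ty":-1.2,"tz":-4.6,"roll":-3.8},{"fingers":-1,"tx":0,"ty":-1.5,"tz":-5.8,"roll":-4.8},{"fingers":-1,"tx":0,"ty":-1.8,"tz":-7,"roll":-5.7},{"fingers":-1,"tx":0,"ty":-2,"tz":-8,"roll":-6.6},{"fingers":-1,"tx":0,"ty":-2.1,"tz":-8.5,"roll":-7.5}]' 10
python3 - <<'E'
from h import *
s=observe();Rt=toolR(s);print(Rt.round(3),s["time"],s["contact_force"])
for q in((.568,-.269,.075),(.533,-.2515,.052)): print(Rt.T@(np.array(q)-s["tool_pos"])/.04)
E
```

```text
time: 1.1
tool_pos: [0.4435, -0.3374, 0.2512]
tool_rot: [-2.625, 1.57, 2.093]
contact_force: [-0.2, -0.5, 0.2]
opening: 0.0166
[[-0.     1.     0.005]
 [ 0.001  0.005 -1.   ]
 [-1.    -0.    -0.001]] 1.1 [-0.20590615 -0.5447526   0.22011825]
[ 4.40503665  3.12357742 -1.69076043]
[ 4.98070627  2.25112242 -2.13244246]
```

```bash
python3 -m crank '[{"fingers":-1,"tx":0,"ty":1,"tz":-0.6,"roll":0},{"fingers":-1,"tx":0.2,"ty":2,"tz":-1.2,"roll":0},{"fingers":-1,"tx":0.8,"ty":2.9,"tz":-1.6,"roll":0},{"fingers":-1,"tx":1.6,"ty":3.1,"tz":-1.7,"roll":0},{"fingers":-1,"tx":2.4,"ty":3.1,"tz":-1.7,"roll":0},{"fingers":-1,"tx":3.2,"ty":3.1,"tz":-1.7,"roll":0},{"fingers":-1,"tx":3.5,"ty":3.1,"tz":-1.7,"roll":0},{"fingers":-1,"tx":3.5,"ty":3.1,"tz":-1.7,"roll":0}]'
python3 - <<'E'
from h import *
p,d=read_camera("scene");cv2.imwrite("pics/s1.png",cv2.resize(p[120:340,120:420,::-1],None,fx=2.5,fy=2.5))
s=observe();Rt=toolR(s);print(Rt.round(3),s["time"],s["contact_force"])
for q in((.568,-.269,.075),(.533,-.2515,.052)): print(Rt.T@(np.array(q)-s["tool_pos"])/.04)
E
```

```text
time: 2.1
tool_pos: [0.5658, -0.271, 0.1112]
tool_rot: [-2.078, 1.569, 2.632]
contact_force: [0.1, 0.5, 0.3]
opening: 0.0003
[[ 0.001  1.    -0.002]
 [-0.    -0.002 -1.   ]
 [-1.     0.001  0.   ]] 2.15 [-0.0532749  -0.46025276  0.06973157]
[ 0.93330653  0.04092474 -0.06017224]
[ 1.50762804 -0.83532626 -0.49605667]
```

View pics/s1.png

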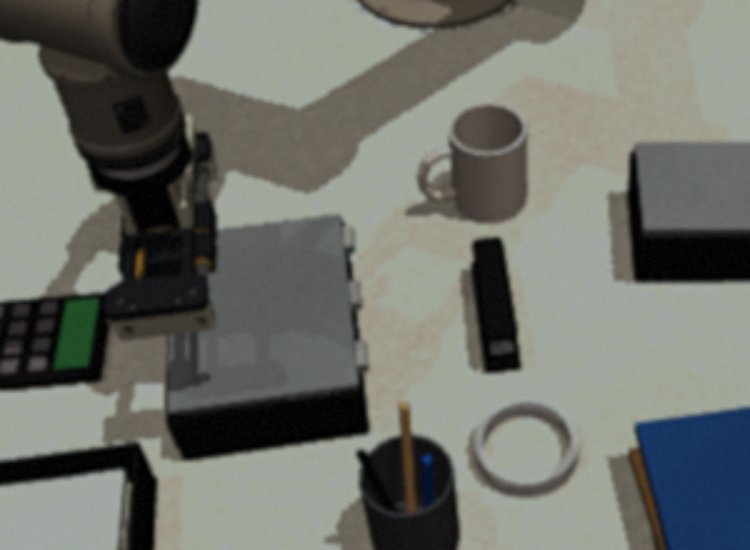

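The crop shows the closed finger above the lid near its free edge, at about crop pixel (185,350), clear of everything. Now I push.

```bash
python3 -m crank '[{"fingers":-1,"tx":0.15,"ty":0,"tz":0,"roll":0},{"fingers":-1,"tx":0.25,"ty":0,"tz":0,"roll":0},{"fingers":-1,"tx":0.3,"ty":0,"tz":0,"roll":0},{"fingers":-1,"tx":0.34,"ty":0,"tz":0,"roll":0},{"fingers":-1,"tx":0.37,"ty":0,"tz":0,"roll":0},{"fingers":-1,"tx":0.38,"ty":0,"tz":0,"roll":0},{"fingers":-1,"tx":0.38,"ty":0,"tz":0,"roll":0},{"fingers":-1,"tx":0.38,"ty":0,"tz":0,"roll":0}]'
```

```text
time: 3.15
tool_pos: [0.5661, -0.2713, 0.0967]
tool_rot: [0.576, 1.57, -0.996]
contact_force: [-1.5, -0.3, 5.3]
opening: 0.0003
```

```bash
python3 -m crank '[{"fingers":-1,"tx":0.03,"ty":0,"tz":0,"roll":0},{"fingers":-1,"tx":0.03,"ty":0,"tz":0,"roll":0},{"fingers":-1,"tx":0.03,"ty":0,"tz":0,"roll":0},{"fingers":-1,"tx":-0.5,"ty":0,"tz":0.3,"roll":0},{"fingers":-1,"tx":-1.2,"ty":0,"tz":1.2,"roll":0},{"fingers":-1,"tx":-2,"ty":0,"tz":2.4,"roll":0},{"fingers":-1,"tx":-3,"ty":0,"tz":3,"roll":0},{"fingers":-1,"tx":-3.5,"ty":0,"tz":3,"roll":0}]'
python3 -m crank '[{"fingers":-1,"tx":0,"ty":0,"tz":0,"roll":0},{"fingers":-1,"tx":0,"ty":0,"tz":0,"roll":0},{"fingers":-1,"tx":0,"ty":0,"tz":0,"roll":0},{"fingers":-1,"tx":0,"ty":0,"tz":0,"roll":0},{"fingers":-1,"tx":0,"ty":0,"tz":0,"roll":0},{"fingers":-1,"tx":0,"ty":0,"tz":0,"roll":0},{"fingers":-1,"tx":0,"ty":0,"tz":0,"roll":0},{"fingers":-1,"tx":0,"ty":0,"tz":0,"roll":0}]'
python3 - <<'E'
from h import *
out=[]
for n in("top","scene"):
    p,d=read_camera(n);np.savez(n+"2.npz",p=p,d=d)
    c=p[190:310,330:490] if n=="top" else p[120:340,120:420]
    out.append(cv2.resize(c,(400,300),interpolation=cv2.INTER_CUBIC))
cv2.imwrite("pics/s2.png",np.hstack(out)[:,:,::-1])
s=observe();Rt=toolR(s);print(s["time"],s["tool_pos"],s["contact_force"])
print(Rt.T@(np.array((.533,-.2515,.052))-s["tool_pos"])/.04)
E
```

```text
time: 4.15
tool_pos: [0.5658, -0.3935, 0.2379]
tool_rot: [0.888, 1.568, -0.687]
contact_force: [-0.3, -0.4, -1.0]
opening: 0.0005
time: 5.15
tool_pos: [0.5658, -0.3911, 0.2366]
tool_rot: [0.509, 1.571, -1.064]
contact_force: [0.1, 0.0, -0.2]
opening: 0.0008
5.25 [ 0.56577468 -0.39113112  0.23658967] [-0.32542999  0.46493821  0.22387562]
[ 4.61416909 -0.82660176 -3.48982902]
```

View pics/s2.png

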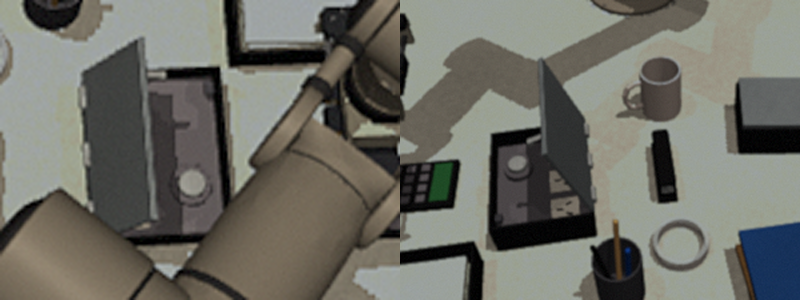

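The lid stands open. In the top crop the button is at (193,184), which is about full-frame (407,264). In the scene crop it is at (517,167), about (208,242). I'm refining the button position now.

```bash
python3 - <<'E'
from h import *
s=observe();Rt=toolR(s)
for n,(u,v) in(("top",(407,264)),("scene",(208,242))):
    g=np.load(n+"2.npz")["p"].max(2)[v-9:v+10,u-9:u+10]
    t,m=cv2.threshold(g,0,255,cv2.THRESH_OTSU)
    k,l,st,ce=cv2.connectedComponentsWithStats(m)
    i=1+np.argmax(st[1:,4]);q=cast(n,ce[i]+[u-9,v-9],.052)[0]
    print(n,t,st[i],q,Rt.T@(q-s["tool_pos"])/.04)
E
```

```text
top 112.0 [ 4  3 10 10 84] [ 0.53283432 -0.25206885  0.052     ] [ 4.61417108 -0.83071514 -3.47559953]
scene 88.0 [  2   1  14  11 120] [ 0.53372728 -0.25285963  0.052     ] [ 4.61417512 -0.80835136 -3.45587495]
```

```bash
python3 -m crank '[{"fingers":-1,"tx":0,"ty":-0.3,"tz":-1,"roll":0},{"fingers":-1,"tx":0,"ty":-0.6,"tz":-2.2,"roll":0},{"fingers":-1,"tx":0.4,"ty":-0.82,"tz":-3.2,"roll":0},{"fingers":-1,"tx":1.2,"ty":-0.82,"tz":-3.4,"roll":0},{"fingers":-1,"tx":2,"ty":-0.82,"tz":-3.4,"roll":0},{"fingers":-1,"tx":2.8,"ty":-0.82,"tz":-3.4,"roll":0},{"fingers":-1,"tx":3.5,"ty":-0.82,"tz":-3.4,"roll":0},{"fingers":-1,"tx":3.6,"ty":-0.82,"tz":-3.4,"roll":0}]'
python3 - <<'E'
from h import *
s=observe();Rt=toolR(s);print(s["contact_force"])
print(Rt.T@(np.array((.533,-.2525,.052))-s["tool_pos"])/.04-[.625,0,0])
p,d=read_camera("scene");cv2.imwrite("pics/s3.png",cv2.resize(p[120:340,120:420,::-1],None,fx=2,fy=2))
E
```

```text
time: 6.25
tool_pos: [0.5323, -0.2545, 0.0908]
tool_rot: [-2.128, 1.567, 2.582]
contact_force: [-0.2, -0.5, 1.0]
opening: 0.0001
[-0.17410264 -0.47089149  0.98250774]
[ 0.34471631  0.02020073 -0.04738195]
```

View pics/s3.png

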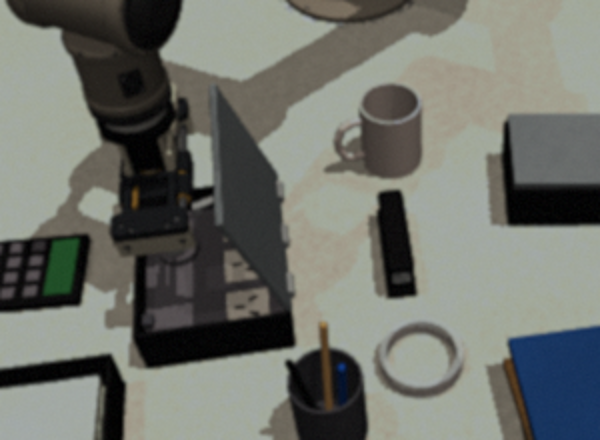

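The finger is over the button, around crop pixel (175,245), and clear of the lid. Pressing.

```bash
python3 -m crank '[{"fingers":-1,"tx":0.2,"ty":0,"tz":0,"roll":0},{"fingers":-1,"tx":0.34,"ty":0,"tz":0,"roll":0},{"fingers":-1,"tx":0.4,"ty":0,"tz":0,"roll":0},{"fingers":-1,"tx":0.44,"ty":0,"tz":0,"roll":0},{"fingers":-1,"tx":0.48,"ty":0,"tz":0,"roll":0},{"fingers":-1,"tx":0.5,"ty":0,"tz":0,"roll":0},{"fingers":-1,"tx":0.5,"ty":0,"tz":0,"roll":0},{"fingers":-1,"tx":0.5,"ty":0,"tz":0,"roll":0}]'
```

```text
time: 7.3
tool_pos: [0.5334, -0.2551, 0.0727]
tool_rot: [0.782, 1.57, -0.791]
contact_force: [-1.1, 1.2, 3.6]
opening: 0.0005
```

Only about 4.3 mm down so far, so I'm pressing further until the stop shows in the force.

```bash
python3 -m crank '[{"fingers":-1,"tx":0.02,"ty":0,"tz":0,"roll":0},{"fingers":-1,"tx":0.04,"ty":0,"tz":0,"roll":0},{"fingers":-1,"tx":0.06,"ty":0,"tz":0,"roll":0},{"fingers":-1,"tx":0.06,"ty":0,"tz":0,"roll":0},{"fingers":-1,"tx":0.06,"ty":0,"tz":0,"roll":0},{"fingers":-1,"tx":0.06,"ty":0,"tz":0,"roll":0},{"fingers":-1,"tx":0.06,"ty":0,"tz":0,"roll":0},{"fingers":-1,"tx":0.06,"ty":0,"tz":0,"roll":0}]'
```

```text
time: 8.3
tool_pos: [0.5334, -0.2551, 0.0711]
tool_rot: [0.825, 1.57, -0.748]
contact_force: [-3.5, 0.6, 11.3]
opening: 0.0004
```

```bash
python3 -m crank '[{"fingers":-1,"tx":0.02,"ty":0,"tz":0,"roll":0},{"fingers":-1,"tx":0.03,"ty":0,"tz":0,"roll":0},{"fingers":-1,"tx":0.04,"ty":0,"tz":0,"roll":0},{"fingers":-1,"tx":0.04,"ty":0,"tz":0,"roll":0},{"fingers":-1,"tx":0.04,"ty":0,"tz":0,"roll":0},{"fingers":-1,"tx":0.04,"ty":0,"tz":0,"roll":0},{"fingers":-1,"tx":0.04,"ty":0,"tz":0,"roll":0},{"fingers":-1,"tx":0.04,"ty":0,"tz":0,"roll":0}]'
```

```text
time: 9.3
tool_pos: [0.5334, -0.2552, 0.0709]
tool_rot: [0.857, 1.569, -0.715]
contact_force: [-6.6, 3.7, 20.9]
opening: 0.0006
```

The force rose from 11 to 21 N with only 0.2 mm more travel, so this is the firm stop at 6 mm. I'm going straight up, then out to the right.

```bash
python3 -m crank '[{"fingers":-1,"tx":-0.3,"ty":0,"tz":0,"roll":0},{"fingers":-1,"tx":-0.8,"ty":0,"tz":0,"roll":0},{"fingers":-1,"tx":-1.5,"ty":0,"tz":0,"roll":0},{"fingers":-1,"tx":-2.3,"ty":0,"tz":0.2,"roll":0},{"fingers":-1,"tx":-3.2,"ty":0,"tz":0.8,"roll":0},{"fingers":-1,"tx":-3.8,"ty":0,"tz":1.8,"roll":0},{"fingers":-1,"tx":-4,"ty":-0.5,"tz":3,"roll":0},{"fingers":-1,"tx":-4,"ty":-1,"tz":4,"roll":0}]'
python3 -m crank '[{"fingers":-1,"tx":0,"ty":-0.8,"tz":0.4,"roll":0},{"fingers":-1,"tx":0,"ty":-1.6,"tz":0.8,"roll":0},{"fingers":-1,"tx":0,"ty":-2.4,"tz":1.2,"roll":0},{"fingers":-1,"tx":0,"ty":-2.8,"tz":1.4,"roll":0},{"fingers":-1,"tx":0,"ty":-2.8,"tz":1.4,"roll":0},{"fingers":-1,"tx":0,"ty":-2.8,"tz":1.4,"roll":0},{"fingers":-1,"tx":0,"ty":-2.8,"tz":1.4,"roll":0},{"fingers":-1,"tx":0,"ty":-2.8,"tz":1.4,"roll":0}]'
python3 - <<'E'
from h import *
out=[]
for n in("top","scene"):
    p,d=read_camera(n)
    out.append(cv2.resize(p[150:340,120:500] if n=="top" else p[120:340,100:540],(400,200) if 0 else (400,300) ,interpolation=cv2.INTER_AREA))
    o=np.load(n+"0.npz")["p"]
    df=cv2.absdiff(p,o).max(2)>30
    k,l,st,ce=cv2.connectedComponentsWithStats(cv2.morphologyEx(df.astype(np.uint8),cv2.MORPH_OPEN,np.ones((3,3))))
    print(n,[(x[:5].tolist()) for x in st[1:] if x[4]>15])
    u,v=(407,264) if n=="top" else (208,242)
    a,b=[x[v-9:v+10,u-9:u+10].astype(int) for x in (p,np.load(n+"2.npz")["p"])];print("button diff",abs(a-b).mean())
cv2.imwrite("pics/s4.png",np.hstack(out)[:,:,::-1])
s=observe();print(s["time"],s["tool_pos"],s["contact_force"])
E
```

```text
time: 10.3
tool_pos: [0.4927, -0.4168, 0.2289]
tool_rot: [0.688, 1.569, -0.885]
contact_force: [-0.5, 0.1, -1.2]
opening: 0.0003
time: 11.3
tool_pos: [0.3816, -0.4703, 0.2285]
tool_rot: [1.298, 1.571, -0.273]
contact_force: [0.2, -0.3, -0.2]
opening: 0.0001
top [[364, 206, 38, 80, 2155], [396, 215, 27, 69, 389], [514, 257, 49, 28, 895], [402, 258, 10, 10, 75], [298, 264, 316, 216, 27687], [511, 264, 6, 4, 19], [390, 291, 15, 5, 57], [292, 298, 138, 82, 4886], [253, 373, 59, 90, 2056], [317, 418, 28, 30, 286], [379, 476, 5, 4, 19]]
button diff 10.292705447830102
scene [[2, 0, 6, 7, 34], [10, 0, 49, 68, 1571], [58, 0, 15, 10, 108], [59, 6, 26, 18, 242], [0, 8, 7, 8, 46], [46, 13, 10, 5, 40], [259, 19, 5, 11, 45], [0, 20, 13, 21, 88], [83, 21, 5, 4, 17], [305, 25, 63, 76, 2240], [65, 28, 53, 34, 866], [284, 34, 17, 13, 128], [255, 38, 12, 14, 113], [56, 55, 14, 8, 93], [27, 64, 254, 104, 7607], [314, 87, 18, 21, 246], [243, 98, 7, 8, 40], [303, 112, 19, 15, 172], [306, 123, 35, 28, 617], [40, 140, 225, 145, 9732], [268, 150, 36, 10, 204], [202, 235, 12, 9, 90], [234, 276, 11, 4, 37]]
button diff 6.657433056325023
11.4 [ 0.38127159 -0.47045154  0.22850195] [-1.0237143   0.35709516 -0.61719595]
```

View pics/s4.png

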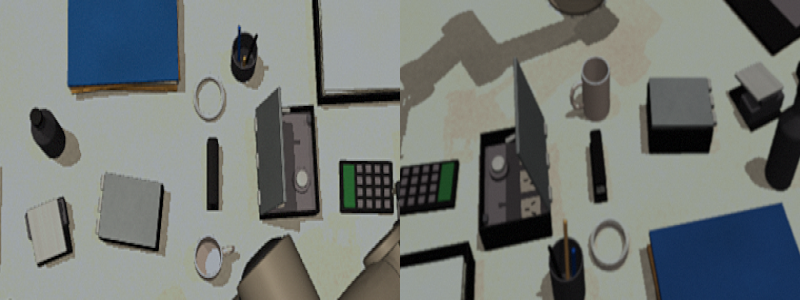

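The lid is open, the button is up and visible at (302,180) in the left half, and the caddy is shut. The other objects stand where they were, and the arm is clear.

```bash
python3 -c "from cell import *; print(hand_in())"
```

```text
the job is handed in; nothing more can be done
None
```

The charging station is switched on and the job is handed in at about 11.4 s on the robot's clock.

- **Lid:** I pushed it in at the free edge until it had moved at least 3.3 mm at about 5 N, and held it there. It sprang open as the finger withdrew to the right.
- **Button:** I pressed it straight down to its firm stop. The force rose from 11 to 21 N with only 0.2 mm more travel, with the fingertip at about 46 mm, matching the full 6 mm. I then let it come back up.
- **Last checks:** The final pictures show the wide box's lid standing open, the button uncovered, the narrow box shut and the other things where they stood. The arm is clear, with about 1 N on the wrist, which is noise level.
- **What they don't prove:** I judged the button's return by eye and did not measure its height. The before-and-after image comparison mostly picked up the arm, its shadow and the lid, so "nothing else moved" also rests on viewing the pictures. The flask and the hole punch are only partly inside the final scene crop but show in full in the top one.

The first move command was refused because it left out a required value. Nothing moved, and I sent it again complete.

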